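# Draw the graphite bottom plate out of the round blow mould

### The job

Take the hook tool from the rack and with it lift the graphite bottom plate by its wire bail out of the round steel mould. Set the plate down upright on the wooden board, unhook it, and hang the hook tool back on the rack where it was. Do not touch the plate with the fingers.

Things in the scene. Friction and masses are not known exactly. Their poses are not given: they have to be found in the camera images.
- hook_handle (a point): hook tool on a rack's 2 rails (90 mm apart, tops z 165). Point: centre of its wooden T-handle, 20 (tool x) x 150 (y) x 18 mm. A 6 mm rod runs down from it to an upturned J, pointing to tool +x: J outside bottom 145 mm below the point, inside bottom 139 below and 11 to +x, tip 22 to +x with its top 120 below. 0.12 kg. Beside it, 110 mm off, hangs a like tool with a flat disc foot: not wanted
- plate: dark graphite disc 88 mm across, 15 thick, 0.25 kg, loose on the round mould's floor. Origin: centre of its underside, z up. On it a rigid upright wire bail (inverted U, 5 mm wire): level top bar along plate y over the origin, wire centre 62 mm up, straight for 44 mm; legs 60 apart; the opening under the bar, 44 high, is entered along plate x from either side. The square plate is not wanted
- mould: round steel blow mould, fixed: open-topped tube 130 mm outside, bore 110 mm, rim 120 mm above the bench, inner floor 8 mm above it; two small lugs outside at its +x and -x. Origin: centre of its underside, z up. A square mould 100 mm high stands beside it.
- board: square wooden board, fixed flat on the bench, 180 x 180 mm, 20 mm thick. Origin: centre of its underside, z up; its top is 20 mm higher.
Things that resemble listed ones, but are neither listed nor needed, are in the scene too. What is shaped like the plate but blue or green is not meant.

How it is judged:
By the outcome, as a careful person would: the job done as asked, in the order asked, and still so for the second after the job is handed in, with the robot touching nothing.
It also fails if it takes over 72 s, if anything falls off the work surface, if the arm or the gripper's body presses on something with over 40 N, if the wrist force passes 120 N, or if a joint passes its speed limit or range.

### The arm

A 6-joint arm with a two-finger parallel gripper is mounted at the origin on the work surface. World frame = base frame: x ahead of the robot, y to its left, z up, the work surface at z = 0. Lengths are in mm, angles in rad, forces in N, time in s.
With the tool pointing down it reaches from about 350 to 975 mm from the base axis. Payload 7.1 kg.
Tool frame: the origin (TCP) lies midway between the tips of the shut fingers; the grasp point (between the pads) lies ctrl.tcp_to_grasp behind it (ctrl.tcp_to_grasp is the distance from the TCP to the grasp point, in mm); z points along the fingers, y is the direction in which the jaws open and shut (so a half turn about z gives the same grasp; the last joint's range is limited). The gripper opens to 88 mm and grips with 3 to 60 N. Pads are 20 mm wide; open, the fingers measure 115 mm over their backs; the gripper's body (75 mm by 178 mm) begins 61 mm behind the grasp point.
Start: joints at [-1.267, 0.423, 1.63, -0, 1.089, -0.019], TCP at [198.282, -592.696, 222.675] pointing down, gripper open.
Joint ranges: [-3, 3], [-0.9, 2.11], [0.09, 2.58], [-1.31, 4.45], [0.11, 2.69], [-2.54, 2.54]. Speed limits (rad/s): [2.39, 2.39, 3.01, 3.14, 3.14, 3.14].

### API

Orientations are given as a rotation vector (axis times angle).
In Python, from workcell import ctrl gives the robot as it stands.
- The arm moves only by the tool play_rows, never from a script. Its argument "increments" is text: rows parted by semicolons, each of 5 numbers parted by spaces: the opening, from 0 (shut) to 1 (fully open), then the shift along the world's x, y, z in m, then the turn about the world's z in degrees. A call has 1 to 20 rows; each row shifts and turns the commanded pose from where the row before left it; what a row does not reach is not made up. A row lasts 1/10 s, in which the tool goes at most 50 mm and 8.59 degrees, less where a joint would pass 70% of its speed; a pose out of reach is approached as far as the arm can. A call is refused whole if a number of a shift passes 0.05 or a number of a turn 8.59, either way. A call with a gripper value outside its range is refused whole. The fingers move at their own pace and stop on an object; the grip force is fixed at half the most. Time passes only in rows, so rows that do not move let the fingers close. It gives the time, the measured TCP pose, the force and the opening at its end, in the units of the state.
- ctrl.get_obs(): the state, without advancing time (a new reading comes with each control period).
- ctrl.get_image(name): name is "scene" or "top" or "wrist"; returns a dict with "img" (384x512x3 uint8, red, green, blue), "range_z" (384x512 float32, mm along the optical axis (not along the pixel's ray), 0 where there is no reading), "vertical_fov" (degrees; the focal length in pixels is half the picture's height over the tangent of half this angle, whatever the lens; pixels are square), "cx", "cy" (the principal point, pixels), "origin" and "attitude" of the camera in the world. Camera axes: x right, y down, z forward; pixel columns grow to the right and rows downward; lengths in mm; the calibration is good to about 2 mm. A picture is of the moment at which its call begins.
- ctrl.close_job(): hands the job in, once; it reports no verdict.
The state is a dict: "t": time; "qpos": joint angles; "qvel": joint speeds; "joint_torque": joint torques, N m; "ee_pos": TCP position; "orientation": TCP orientation; "ft_force": force on the tool from outside, world axes, zero at the start; "moment": the same for the moment, N m; "width": finger opening in mm.
Only numpy, scipy, OpenCV 4.12 (cv2) and the standard library are available. Lean on these libraries where they do the work, as an engineer would, in place of code of your own. Each camera call takes 0.05 s, during which the arm holds its last target. There are 200 camera calls.

## Working session

There is one attempt and no reset: what is moved stays moved. The work goes in short steps, Python scripts to look and compute and a tool call to move; the robot and the scene stay as the last step left them, time stands still between calls to the robot, and variables do not carry over. Pictures are saved under pics/ and viewed, on a budget of 10 in all, crops included, one or two more only if the job needs it, and the job is handed in when it is done.

Besides the shell and the picture viewer there is one more tool, called in YAML: its name, and indented under it one key for each argument. play_rows: Moves the arm, as the interface text tells. Its arguments: {"type":"object","properties":{"increments":{"type":"string"}},"required":["increments"]}

```bash
mkdir -p pics; cat > h.py <<'E'
import numpy as np, cv2
from workcell import ctrl
from scipy.spatial.transform import Rotation as R
def cam(n):
    d=ctrl.get_image(n); h=d["img"].shape[0]
    d["f"]=h/2/np.tan(np.radians(d["vertical_fov"])/2)
    a=np.array(d["attitude"],float); d["Rm"]=a if a.shape==(3,3) else R.from_rotvec(a).as_matrix()
    d["o"]=np.array(d["origin"],float)
    v,u=np.mgrid[0:h,0:d["img"].shape[1]]
    r=np.stack([(u-d["cx"])/d["f"],(v-d["cy"])/d["f"],np.ones(u.shape)],-1)
    d["rays"]=r@d["Rm"].T
    d["P"]=d["o"]+d["rays"]*d["range_z"][...,None]
    d["P"][d["range_z"]==0]=np.nan
    return d
def save(d,n,crop=None,s=1):
    im=d["img"]
    if crop: u0,v0,u1,v1=crop; im=im[v0:v1,u0:u1]
    im=cv2.resize(im,None,fx=s,fy=s,interpolation=cv2.INTER_CUBIC)
    cv2.imwrite("pics/"+n,im[...,::-1])
def onplane(d,u,v,z):
    r=d["Rm"]@np.array([(u-d["cx"])/d["f"],(v-d["cy"])/d["f"],1]); return d["o"]+r*(z-d["o"][2])/r[2]
def proj(d,p):
    c=d["Rm"].T@(np.array(p,float)-d["o"]); return c[0]/c[2]*d["f"]+d["cx"],c[1]/c[2]*d["f"]+d["cy"]
E
python3 - <<'E'
from h import *
o=ctrl.get_obs(); print(o, ctrl.tcp_to_grasp)
ims=[]
for n in("scene","top"):
    d=cam(n); print(n,d["attitude"],d["o"],d["f"],d["cx"],d["cy"]); save(d,n+"1.png",s=1.5)
E
```

```text
{'t': 0.0, 'qpos': array([-1.26703472e+00,  4.23850932e-01,  1.63069527e+00, -1.88130187e-05,
        1.08856613e+00, -1.89789549e-02]), 'qvel': array([-2.28019397e-03, -2.11964595e-04, -1.30021369e-03,  2.03732095e-05,
        2.77927572e-04, -8.72456454e-04]), 'joint_torque': array([ 2.85243717e-03, -5.44618714e+01, -2.73663676e+01,  6.43925881e-02,
        2.26260570e-02, -1.36269691e-04]), 'ee_pos': array([ 198.09569676, -592.19233693,  221.89331507]), 'orientation': array([-3.09929258e+00, -5.04534534e-01,  3.64487707e-04]), 'ft_force': array([-0.53054443,  0.31946491, -0.1865116 ]), 'moment': array([ 0.00133991, -0.02998586,  0.02485228]), 'width': 87.70493135426986} 18.700000000000003
scene [-1.8453164  -1.40321839  0.7142562 ] [1277.22225491 -200.55388708  710.89629548] 428.81647121678986 263.75208984458254 190.30104799563486
top [-2.14948121  2.18589628 -0.1268587 ] [ 379.92748663   19.88102528 1354.83072785] 436.85049984223355 250.31399873013223 190.44097936016186
```

View pics/scene1.png

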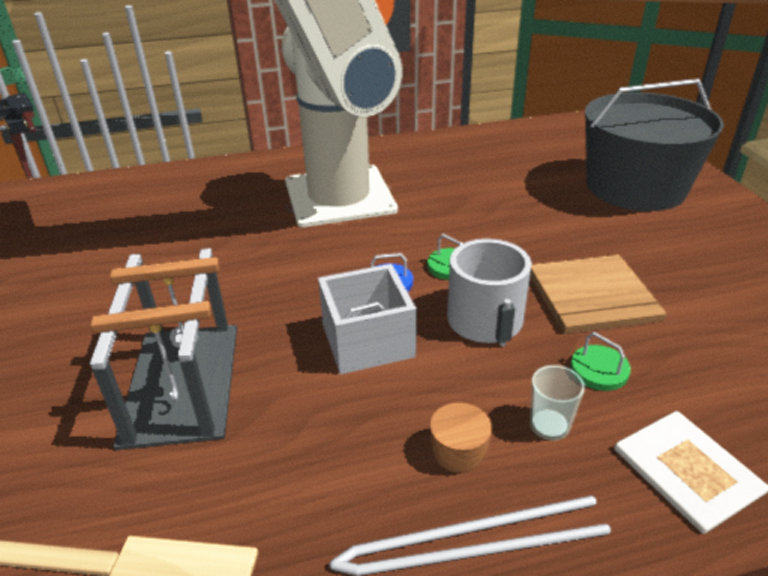

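View pics/top1.png

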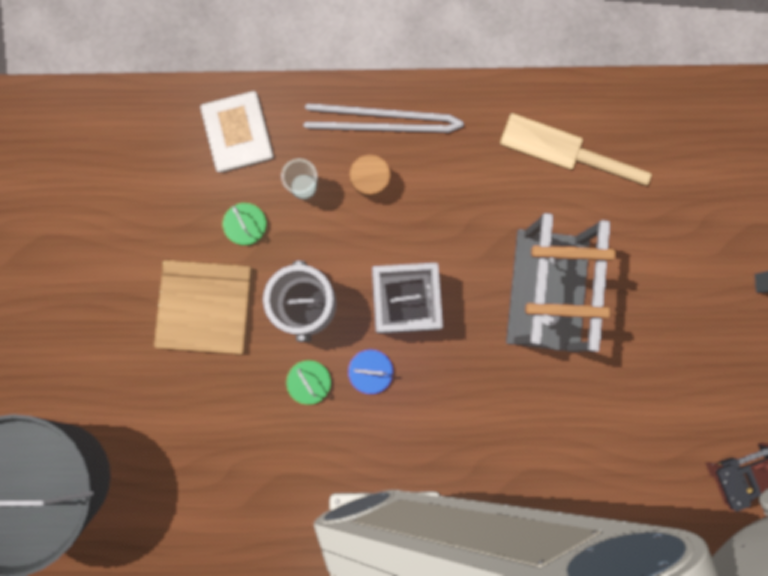

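The top picture shows the round mould at (300,298) with a dark disc inside, the board at (203,307) and the square mould at (407,297). The two tool handles are at (572,253) and (567,311). In the scene picture a J shows at (165,405), under one of the handles.

Next I measure these and enlarge the rack.

```bash
python3 - <<'E'
from h import *
d=cam("top"); P=d["P"]; z=P[...,2]
hsv=cv2.cvtColor(d["img"],cv2.COLOR_RGB2HSV)
def rect(m,name,zp):
    n,l,s,c=cv2.connectedComponentsWithStats(m.astype(np.uint8))
    for i in range(1,n):
        if s[i,4]<60: continue
        v,u=np.nonzero(l==i)
        pts=np.array([onplane(d,a,b,zp)[:2] for a,b in zip(u,v)],np.float32)
        print(name,c[i].round(1),s[i,4],"rect",[np.round(q,1) for q in cv2.minAreaRect(pts)],"z",np.nanmedian(z[l==i]).round(1))
u=np.arange(512)[None,:].repeat(384,0)
# handles
m=(z>174)&(z<192)&(u>330)&(u<420)&(np.arange(384)[:,None]>130)&(np.arange(384)[:,None]<240)
rect(m,"handle",183)
m=(z>155)&(z<172)&(u>330)&(u<420)&(np.arange(384)[:,None]>130)&(np.arange(384)[:,None]<240)
rect(m,"rail",165)
m=(z>12)&(z<28)&(u<180)&(u>90)&(np.arange(384)[:,None]>160)&(np.arange(384)[:,None]<250)
rect(m,"board",20)
# mould rim
m=(z>113)&(z<126)&(u>165)&(u<235)
v_,u_=np.nonzero(m); pts=np.array([onplane(d,a,b,120)[:2] for a,b in zip(u_,v_)],np.float32)
print("rim circ",cv2.minEnclosingCircle(pts),cv2.fitEllipse(cv2.convexHull(pts)))
rr=np.hypot(P[...,0]-500,0)
# inside mould
cu,cv_=200,199
sub=z[180:220,180:222]; print(np.round(sub[::2,::2]).astype(int))
s=cam("scene"); a=s["img"][155:305,55:175]; b=d["img"][170:235,170:300]
a=cv2.resize(a,(480,600),interpolation=3)
cv2.imwrite("pics/rack1.png",a[...,::-1])
E
```

```text
handle [381.5 168.3] 412 rect [array([ 564.2, -348. ]), array([147.1,  20.8]), np.float64(86.7)] z 183.3
handle [378.3 206.7] 422 rect [array([ 460. , -332.1]), array([150.8,  20.4]), np.float64(86.2)] z 183.4
rail [363.8 153.2] 136 rect [array([ 610.8, -305.4]), array([18. , 58.2]), np.float64(83.1)] z 165.1
rail [401.9 156.6] 117 rect [array([ 600.2, -410.5]), array([18.4, 51.8]), np.float64(82.6)] z 165.5
rail [360.7 186.5] 193 rect [array([ 517.1, -292.4]), array([17.6, 84. ]), np.float64(82.0)] z 165.2
rail [399.1 188.3] 208 rect [array([ 510.8, -398.2]), array([18.6, 85.2]), np.float64(82.4)] z 165.6
rail [357.6 219. ] 121 rect [array([ 428.6, -280.1]), array([17.3, 51.2]), np.float64(81.8)] z 165.5
rail [396.3 222.3] 148 rect [array([ 417.6, -384.9]), array([18.6, 59.1]), np.float64(81.3)] z 165.6
board [135.1 204.5] 3433 rect [array([491.2, 362.6]), array([181.1, 179.5]), np.float64(84.9)] z 20.4
rim circ ((494.5483703613281, 157.32640075683594), 64.68429565429688) ((494.84039306640625, 157.461181640625), (127.54920959472656, 128.74708557128906), 156.22740173339844)
[[       
[... 8472 characters left out ...]
       15                    8                  121
                   119 -9223372036854775808                  110
                    69                    9                   -2]
 [                  -4                    1                   -2
                   119                  121                  119
                   117                  120                   13
                     7                    8                  124
                   122                  121                  118
                   117                   98                   63
                    15                    5                   -1]]<stdin>:26: RuntimeWarning: invalid value encountered in cast
```

View pics/rack1.png

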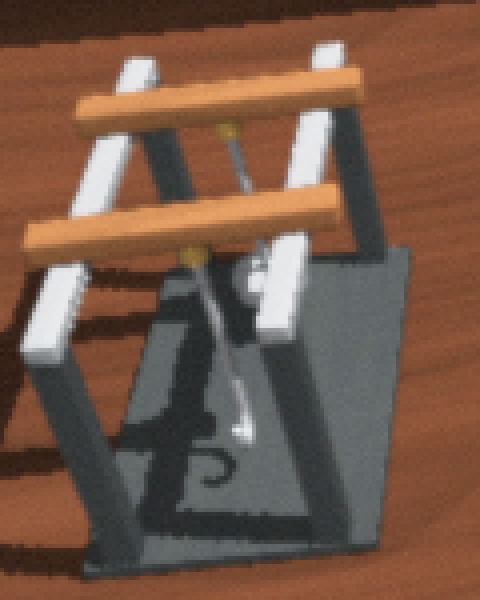

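The rack crop shows two candidates:
- **Front handle, crop (185,225), world about (564,-348):** its rod ends in a J at (243,435), with a J-shaped shadow at (215,465). This is the hook tool.
- **Rear handle, crop (220,100):** it has a disc foot at (250,280). Not wanted.

Next I find which way the J points and where the bail bar is.

```bash
python3 - <<'E'
from h import *
s=cam("scene"); d=cam("top")
for sx in(1,-1):
    a=np.radians(-6); ax=np.array([np.cos(a),np.sin(a),0])*sx
    b=np.array([564,-348,174.])
    print(sx,[np.round(proj(s,b+ax*x+[0,0,-z]),1) for x,z in((0,20),(0,100),(0,130),(11,142),(22,120))])
P=s["P"]; hsv=cv2.cvtColor(s["img"],cv2.COLOR_RGB2HSV)
sub=s["img"][250:275,105:125]; 
m=(P[...,2]>22)&(P[...,2]<80); m[:250]=0;m[275:]=0;m[:,:105]=0;m[:,125:]=0
v,u=np.nonzero(m)
for a,b in zip(u,v): print(a,b,P[b,a].round(0),s["img"][b,a])
P=d["P"]; m=(P[...,2]>62)&(P[...,2]<82)&(np.hypot(P[...,0]-494,P[...,1]-157)<45)
v,u=np.nonzero(m); pts=np.array([onplane(d,a,b,70)[:2] for a,b in zip(u,v)],np.float32)
print(len(pts),cv2.minAreaRect(pts),pts.mean(0),np.median(P[m][:,2]))
m=(P[...,2]>17)&(P[...,2]<33)&(np.hypot(P[...,0]-494,P[...,1]-157)<52)
v,u=np.nonzero(m); pts=np.array([onplane(d,a,b,23)[:2] for a,b in zip(u,v)],np.float32)
print(cv2.minEnclosingCircle(pts),pts.mean(0),pts.min(0),pts.max(0))
E
```

```text
1 [array([103.2, 218.5]), array([112.3, 247.2]), array([115.4, 257.2]), array([116.1, 264.8]), array([113.1, 261.4])]
-1 [array([103.2, 218.5]), array([112.3, 247.2]), array([115.4, 257.2]), array([117.2, 257.5]), array([115.5, 246.7])]
112 250 [ 567. -349.   69.] [112 114 116]
113 250 [ 564. -348.   66.] [142 143 144]
114 250 [ 565. -346.   66.] [156 156 159]
112 251 [ 566. -350.   65.] [107 112 113]
113 251 [ 567. -348.   66.] [134 137 137]
114 251 [ 568. -346.   66.] [157 158 161]
113 252 [ 566. -349.   62.] [119 122 125]
114 252 [ 566. -347.   62.] [151 152 154]
115 252 [ 563. -346.   58.] [144 145 146]
113 253 [ 567. -349.   60.] [110 112 114]
114 253 [ 568. -347.   60.] [144 144 146]
115 253 [ 564. -346.   56.] [159 160 164]
113 254 [ 565. -350.   56.] [113 117 117]
114 254 [ 567. -348.   57.] [136 138 143]
115 254 [ 568. -346.   57.] [158 158 162]
113 255 [ 566. -351.   54.] [103 110 105]
114 255 [ 566. -349.   53.] [125 126 130]
115 255 [ 567. -347.   53.] [153 153 157]
116 255 [ 566. -345.   51.] [144 146 148]
114 256 [ 568. -349.   52.] [115 117 120]
115 256 [ 566. -348.   
[... 1312 characters left out ...]
204 207]
114 265 [ 592. -350.   49.] [117 118 120]
115 265 [ 588. -349.   44.] [144 144 148]
116 265 [ 585. -347.   41.] [151 152 154]
117 265 [ 579. -347.   35.] [167 169 171]
114 266 [ 588. -351.   42.] [105 108 111]
115 266 [ 588. -349.   42.] [113 118 118]
116 266 [ 586. -348.   39.] [113 116 118]
117 266 [ 584. -346.   36.] [125 129 129]
115 267 [ 584. -351.   35.] [ 98 100 102]
116 267 [ 587. -348.   37.] [94 96 97]
32 ((494.6673583984375, 154.61419677734375), (61.87152099609375, 2.9603638648986816), 89.04842376708984) [494.9818  156.82959] 72.26279252191102
((494.7868347167969, 156.22943115234375), 44.057254791259766) [494.39508 155.99823] [451.30594  115.149414] [537.4713  197.76492]
```

The J points to +x: its tip is at (588,-350) and the rod at (566,-348). The plate is at (494.8,156.2) with its bar along y, in the round mould, and it fits 88 mm across and z 23. I move above the handle.

play_rows:
  increments: "1 0.018 0.012 0.02 6.75;1 0.036 0.024 0.02 6.75;1 0.036 0.024 0.02 6.75;1 0.036 0.024 0.02 6.75;1 0.036 0.024 0 6.75;1 0.036 0.024 0 6.75;1 0.036 0.024 0 6.75;1 0.036 0.024 0 6.75;1 0.036 0.024 0 6.75;1 0.036 0.024 0 6.75;1 0.024 0.016 0 0;1 0 0 0 0;1 0 0 0 0"

```text
t: 1.6
ee_pos: [564.3, -348.3, 302.3]
orientation: [-2.296, -2.143, 0.001]
ft_force: [-0.1, -0.3, 0.3]
width: 88.0
```

```bash
cat >> h.py <<'E'
def pose():
    o=ctrl.get_obs(); m=R.from_rotvec(o["orientation"]).as_matrix()
    print("t",round(o["t"],2),"tcp",o["ee_pos"].round(1),"jaw",round(float(np.degrees(np.arctan2(m[1,1],m[0,1]))),2),"zax",m[:,2].round(3),"F",o["ft_force"].round(1),"w",round(o["width"],1),"q6",o["qpos"][5].round(2)); return o
E
python3 - <<'E'
from h import *
pose(); d=cam("wrist"); print(d["o"],d["attitude"]); save(d,"w1.png",s=1.5)
P=d["P"]; hsv=cv2.cvtColor(d["img"],cv2.COLOR_RGB2HSV)
m=(P[...,2]>176)&(P[...,2]<190)&(hsv[...,1]>100)
n,l,s,c=cv2.connectedComponentsWithStats(m.astype(np.uint8))
for i in range(1,n):
    if s[i,4]<300: continue
    v,u=np.nonzero(l==i); pts=np.array([onplane(d,a,b,183)[:2] for a,b in zip(u,v)],np.float32)
    print(c[i],s[i],cv2.minAreaRect(pts),pts.mean(0),np.median(P[l==i][:,2]))
E
```

```text
t 1.6 tcp [ 564.3 -348.3  302.3] jaw -3.94 zax [-0.001  0.    -1.   ] F [-0.1 -0.3  0.3] w 88.0 q6 -0.5
[ 569.97484202 -266.28011231  464.71758744] [ 2.83936328 -0.09754446 -0.0160003 ]
[145.09102564 171.57307692] [ 127  101   37  151 3120] ((459.42156982421875, -331.1502685546875), (147.2277069091797, 21.43321418762207), 86.21036529541016) [ 459.55313 -323.00467] 182.96594434746916
[254.51637108 183.01057299] [ 244  111   21  148 2932] ((561.540283203125, -346.4861145019531), (146.7993621826172, 18.911205291748047), 86.45104217529297) [ 562.2235  -341.40955] 183.009732478354
```

View pics/w1.png

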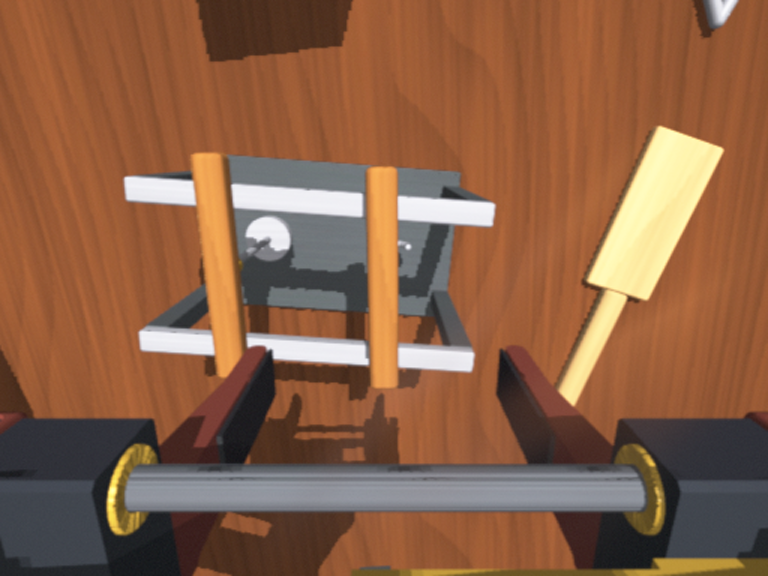

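The wrist picture confirms it: the wanted handle is at (382,275) with the J tip at (407,246), and the disc-foot tool's handle is at (215,260). The measured centre is about (563,-347.5), yaw -3.6°. I descend and grip.

play_rows:
  increments: "1 -0.001 0.0008 -0.03 0.3;1 0 0 -0.04 0;1 0 0 -0.04 0;1 0 0 -0.025 0;1 0 0 -0.012 0;1 0 0 0 0;0 0 0 0 0;0 0 0 0 0;0 0 0 0 0;0 0 0 0 0;0 0 0 0 0;0 0 0 0 0"

```text
t: 2.85
ee_pos: [563.4, -347.9, 155.9]
orientation: [2.292, 2.148, 0.0]
ft_force: [-0.4, -0.4, -0.2]
width: 43.2
```

```bash
python3 -c "
from h import *
pose()"
```

```text
t 2.85 tcp [ 563.4 -347.9  155.9] jaw -3.7 zax [ 0. -0. -1.] F [-0.4 -0.4 -0.2] w 43.2 q6 -0.51
```

Still closing (43 mm after 0.6 s).

play_rows:
  increments: "0 0 0 0 0;0 0 0 0 0;0 0 0 0 0;0 0 0 0 0;0 0 0 0 0;0 0 0 0 0"

```text
t: 3.45
ee_pos: [563.2, -347.8, 155.6]
orientation: [-2.292, -2.148, 0.0]
ft_force: [-0.5, -0.4, -0.2]
width: 19.7
```

```bash
python3 -c "
from h import *
pose()"
```

```text
t 3.45 tcp [ 563.2 -347.8  155.6] jaw -3.71 zax [-0.  0. -1.] F [-0.5 -0.4 -0.2] w 19.7 q6 -0.51
```

play_rows:
  increments: "0 0 0 0.01 0;0 0 0 0.025 0;0 0 0 0.035 0;0 0 0 0.035 0;0 0 0 0.035 0;0 0 0 0.03 0;0 -0.004 0.02 0.005 0.9;0 -0.008 0.04 0 0.9;0 -0.008 0.04 0 0.9;0 -0.008 0.04 0 0;0 -0.008 0.04 0 0;0 -0.008 0.04 0 0;0 -0.008 0.04 0 0;0 -0.008 0.04 0 0;0 -0.008 0.04 0 0;0 -0.008 0.04 0 0;0 -0.008 0.04 0 0;0 -0.008 0.04 0 0;0 -0.006 0.03 0 0;0 -0.004 0.02 0 0"

```text
t: 5.45
ee_pos: [459.0, 164.3, 329.7]
orientation: [-2.237, -2.204, 0.002]
ft_force: [-0.7, 0.8, -1.1]
width: 19.5
```

play_rows:
  increments: "0 -0.003 0.012 0 0;0 0 0.002 0 0;0 0 0 0 0"

```text
t: 5.75
ee_pos: [457.8, 175.9, 330.3]
orientation: [-2.24, -2.203, 0.001]
ft_force: [0.1, 0.9, -1.3]
width: 20.1
```

```bash
python3 - <<'E'
from h import *
pose(); d=cam("wrist"); save(d,"w2.png",s=1.5)
P=d["P"]; t=P[...,2]
rim=(t>112)&(t<128)&(np.hypot(P[...,0]-494,P[...,1]-157)<75)
v,u=np.nonzero(rim); pts=np.array([onplane(d,a,b,120)[:2] for a,b in zip(u,v)],np.float32); print("rim",cv2.minEnclosingCircle(pts))
m=(t>60)&(t<82)&(np.hypot(P[...,0]-494,P[...,1]-157)<42)
v,u=np.nonzero(m); pts=np.array([onplane(d,a,b,70)[:2] for a,b in zip(u,v)],np.float32)
print(len(pts),u.mean()*1.5,v.mean()*1.5,cv2.minAreaRect(pts),pts.min(0),pts.max(0),np.median(t[m]),cv2.fitLine(pts,2,0,.01,.01).ravel())
E
```

```text
t 5.75 tcp [457.8 175.9 330.3] jaw -0.96 zax [-0.001 -0.    -1.   ] F [ 0.1  0.9 -1.3] w 20.1 q6 0.36
rim ((491.2084045410156, 160.42286682128906), 64.69103240966797)
132 420.90909090909093 256.25 ((490.91790771484375, 163.25564575195312), (4.2733964920043945, 56.730613708496094), 0.4323814809322357) [488.65915 134.90726] [493.26852 191.6047 ] 72.09633743219237 [ 3.7741829e-02 -9.9928755e-01  4.9107007e+02  1.6460294e+02]
```

View pics/w2.png

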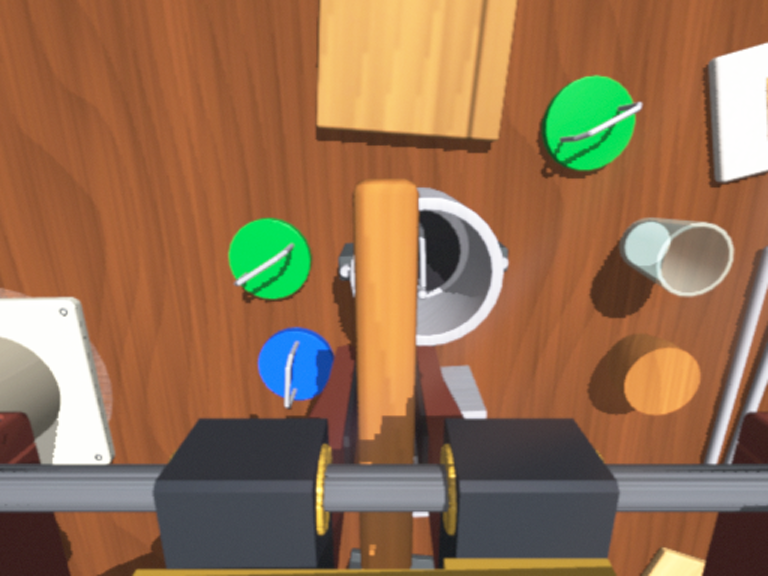

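The picture shows the round mould at (425,265) with the dark plate and its bar at (421,256), partly hidden by the held handle. The wrist view gives the bar at x 491 and the top view at 494.7, so I take about 493, and y about 158. Next I lower partway and check where the hook really is in the scene view.

play_rows:
  increments: "0 0 -0.007 -0.02 0;0 0 -0.007 -0.02 0;0 0 -0.003 -0.02 0;0 0 0 0 0;0 0 0 0 0"

```text
t: 6.3
ee_pos: [458.5, 158.4, 270.9]
orientation: [-2.242, -2.2, 0.001]
ft_force: [0.2, -0.7, -0.4]
width: 19.7
```

```bash
python3 - <<'E'
from h import *
o=pose(); s=cam("scene"); P=s["P"]; e=o["ee_pos"]
for zz in(220,200,180,160,150,144,138):
    m=(abs(P[...,2]-zz)<4)&(np.hypot(P[...,0]-e[0]-8,P[...,1]-e[1])<30)
    if m.any(): print(zz,m.sum(),P[m].mean(0).round(1),P[m].min(0).round(1),P[m].max(0).round(1))
u,v=np.array(proj(s,[480,158,150])).astype(int); print(u,v)
save(s,"s2.png",(u-80,v-70,u+80,v+50),4)
E
```

```text
t 6.3 tcp [458.5 158.4 270.9] jaw -1.08 zax [-0. -0. -1.] F [ 0.2 -0.7 -0.4] w 19.7 q6 0.33
220 7 [463.3 156.4 220.3] [462.3 154.6 216.4] [464.1 160.2 223.6]
200 9 [462.3 157.  199.1] [459.6 154.8 196.5] [465.2 159.6 201.8]
180 7 [461.2 157.8 180. ] [459.5 155.9 176.2] [464.1 159.7 183.9]
160 18 [473.  156.5 160.1] [459.1 154.2 156.4] [487.4 159.2 164. ]
150 15 [472.7 156.  151. ] [462.2 153.6 147.4] [483.9 158.8 154. ]
144 2 [473.8 155.1 146.4] [472.8 154.2 145.5] [474.9 156.1 147.4]
324 159
```

View pics/s2.png

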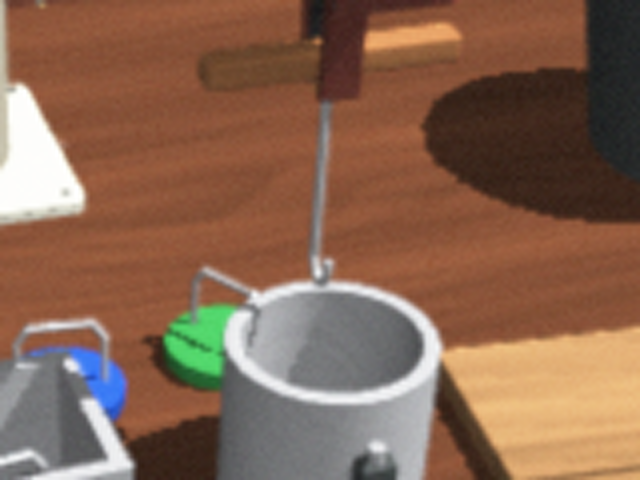

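The scene crop shows the rod upright at (320,190) and the J at (320,270), just above the mould's opening and on its -x side. I descend into the mould.

play_rows:
  increments: "0 0 0 -0.015 0;0 0 0 -0.02 0;0 0 0 -0.02 0;0 0 0 -0.02 0;0 0 0 -0.015 0;0 0 0 -0.012 0;0 0 0 -0.008 0;0 0 0 0 0;0 0 0 0 0"

```text
t: 7.25
ee_pos: [458.7, 159.2, 161.2]
orientation: [2.241, 2.202, 0.001]
ft_force: [-0.3, -0.0, -1.5]
width: 20.2
```

```bash
python3 - <<'E'
from h import *
o=pose(); s=cam("scene"); d=cam("top")
import numpy as np
P=d["P"]; m=(P[...,2]>60)&(P[...,2]<82)&(np.hypot(P[...,0]-494,P[...,1]-157)<45)
print("bar pts",P[m].mean(0),m.sum())
u,v=np.array(proj(s,[480,158,110])).astype(int); a=cv2.resize(s["img"][v-45:v+45,u-60:u+60],(780,585),interpolation=3)
cv2.imwrite("pics/s3.png",a[...,::-1])
E
```

```text
t 7.25 tcp [458.7 159.2 161.2] jaw -1.0 zax [ 0.001  0.    -1.   ] F [-0.3 -0.  -1.5] w 20.2 q6 0.33
bar pts [nan nan nan] 0<stdin>:5: RuntimeWarning: Mean of empty slice.
  ret = um.true_divide(
```

play_rows:
  increments: "0 0.002 0 -0.0015 0;0 0.004 0 0 0;0 0.006 0 0 0;0 0.006 0 0 0;0 0.0055 0 0 0;0 0 0 0 0;0 0 0 0 0"

```text
t: 8.05
ee_pos: [481.8, 159.0, 159.0]
orientation: [-2.241, -2.202, 0.001]
ft_force: [-0.1, 0.3, -2.3]
width: 19.6
```

```bash
python3 -c "
from h import *
pose()"
```

```text
t 8.05 tcp [481.8 159.  159. ] jaw -1.01 zax [-0. -0. -1.] F [-0.1  0.3 -2.3] w 19.6 q6 0.31
```

play_rows:
  increments: "0 0 0 0.006 0;0 0 0 0.008 0;0 0 0 0.006 0;0 0 0 0.004 0;0 0 0 0.004 0;0 0 0 0.004 0;0 0 0 0.006 0;0 0 0 0.006 0;0 0 0 0.006 0;0 0 0 0 0;0 0 0 0 0;0 0 0 0 0"

```text
t: 9.25
ee_pos: [481.6, 159.1, 208.9]
orientation: [-2.241, -2.202, 0.001]
ft_force: [0.2, 0.1, -3.7]
width: 20.1
```

```bash
python3 -c "
from h import *
pose();s=cam('scene');u,v=np.array(proj(s,[480,158,130])).astype(int);save(s,'s4.png',(u-60,v-50,u+60,v+40),6)"
```

```text
t 9.25 tcp [481.6 159.1 208.9] jaw -1.0 zax [-0. -0. -1.] F [ 0.2  0.1 -3.7] w 20.1 q6 0.31
```

View pics/s4.png

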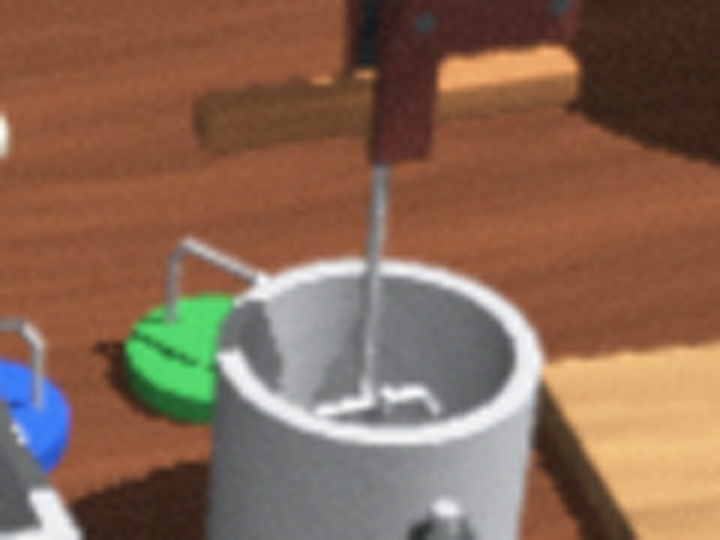

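The crop shows the hook at (375,395) under the bar of the bail, lifted and near its middle. The force is -3.7 N, which fits tool plus plate. I lift it out.

play_rows:
  increments: "0 0 0 0.006 0;0 0 0 0.01 0;0 0 0 0.012 0;0 0 0 0.012 0;0 0 0 0.012 0;0 0 0 0.012 0;0 0 0 0.012 0;0 0 0 0.012 0;0 0 0 0.012 0;0 0 0 0.012 0;0 0 0 0.012 0;0 0 0 0.012 0;0 0 0 0.006 0;0 0 0 0.003 0;0 0 0 0 0;0 0 0 0 0;0 0 0 0 0"

```text
t: 11.0
ee_pos: [481.5, 159.0, 353.6]
orientation: [-2.24, -2.201, 0.002]
ft_force: [-0.3, 0.3, -4.5]
width: 20.0
```

```bash
python3 -c "
from h import *
o=pose();s=cam('scene');u,v=np.array(proj(s,[480,158,200])).astype(int);save(s,'s5.png',(u-60,v-45,u+60,v+60),5)
P=s['P'];m=(np.abs(P[...,2]-184)<60)&(np.hypot(P[...,0]-493,P[...,1]-157)<60);m&=(P[...,2]>130)
g=s['img'].max(-1)<90
p=P[m&g];print(len(p),p.mean(0),p.min(0),p.max(0))
"
```

```text
t 11.0 tcp [481.5 159.  353.6] jaw -1.0 zax [-0.001 -0.    -1.   ] F [-0.3  0.3 -4.5] w 20.0 q6 0.31
745 [502.51815186 154.42627381 185.92063987] [450.48973987 113.85972444 172.42663312] [539.03565853 200.30862161 197.71246945]
```

View pics/s5.png

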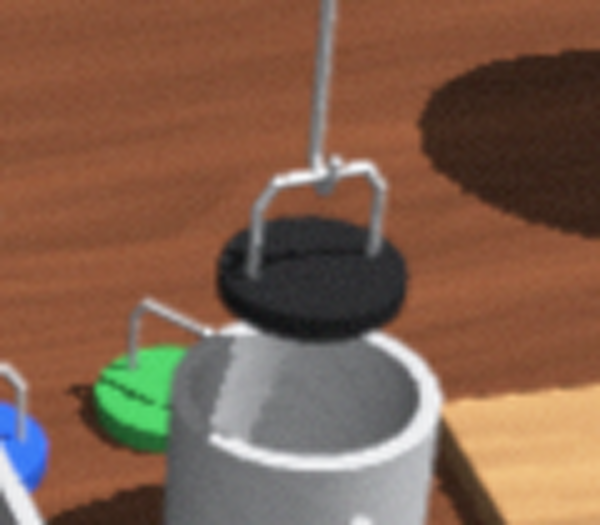

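The plate is out: the dark disc is at (312,275), level, with the hook in the middle of its bar at (325,178). I move it gently to over the board.

play_rows:
  increments: "0 0 0.003 0 0;0 0 0.006 0 0;0 0 0.009 0 0;0 0 0.012 0 0;0 0 0.014 0 0;0 0 0.015 0 0;0 0 0.015 0 0;0 0 0.015 0 0;0 0 0.015 0 0;0 0 0.015 0 0;0 0 0.015 0 0;0 0 0.015 0 0;0 0 0.014 0 0;0 0 0.013 0 0;0 0 0.01 0 0;0 0 0.008 0 0;0 0 0.006 0 0;0 0 0.004 0 0;0 0 0.002 0 0;0 0 0 0 0"

```text
t: 13.05
ee_pos: [481.8, 365.1, 354.2]
orientation: [2.241, 2.202, -0.0]
ft_force: [-0.2, 0.2, -3.8]
width: 19.8
```

play_rows:
  increments: "0 0 0 -0.005 0;0 0 0 -0.01 0;0 0 0 -0.012 0;0 0 0 -0.015 0;0 0 0 -0.015 0;0 0 0 -0.015 0;0 0 0 -0.015 0;0 0 0 -0.015 0;0 0 0 -0.012 0;0 0 0 -0.01 0;0 0 0 -0.006 0;0 0 0 -0.003 0;0 0 0 0 0;0 0 0 0 0;0 0 0 0 0"

```text
t: 14.55
ee_pos: [482.1, 365.4, 221.8]
orientation: [2.241, 2.202, 0.002]
ft_force: [-0.2, 1.0, -3.4]
width: 20.0
```

```bash
python3 -c "
from h import *
o=pose();s=cam('scene')
P=s['P'];m=(np.hypot(P[...,0]-493,P[...,1]-363)<65)&(P[...,2]>24)&(P[...,2]<70)
g=s['img'].max(-1)<90
p=P[m&g];print(len(p),p.mean(0),p.min(0),p.max(0))
"
```

```text
t 14.55 tcp [482.1 365.4 221.8] jaw -1.01 zax [ 0.001  0.001 -1.   ] F [-0.2  1.  -3.4] w 20.0 q6 0.65
623 [502.58184991 358.98284561  53.98215057] [451.91550196 319.47643908  39.69912165] [539.30549234 405.17961728  66.45657464]
```

play_rows:
  increments: "0 0 0 -0.004 0;0 0 0 -0.005 0;0 0 0 -0.004 0;0 0 0 -0.003 0;0 0 0 -0.002 0;0 0 0 -0.002 0;0 0 0 -0.002 0;0 0 0 -0.002 0;0 0 0 -0.003 0;0 0 0 -0.004 0;0 0 0 0 0;0 0 0 0 0"

```text
t: 15.8
ee_pos: [481.8, 365.1, 190.1]
orientation: [-2.241, -2.202, 0.0]
ft_force: [0.2, -0.4, -1.7]
width: 19.7
```

```bash
python3 -c "
from h import *
o=pose();s=cam('scene');u,v=np.array(proj(s,[490,365,80])).astype(int);save(s,'s6.png',(u-60,v-60,u+60,v+45),5)
P=s['P'];m=(np.hypot(P[...,0]-493,P[...,1]-363)<65)&(P[...,2]>24)&(P[...,2]<70)
g=s['img'].max(-1)<90
p=P[m&g];print(len(p),p.mean(0),p.min(0),p.max(0))
"
```

```text
t 15.8 tcp [481.8 365.1 190.1] jaw -1.01 zax [-0. -0. -1.] F [ 0.2 -0.4 -1.7] w 19.7 q6 0.65
562 [501.27142997 359.91116365  32.63487947] [454.22654415 318.41899759  24.15534845] [539.25653364 406.15477484  67.33016787]
```

View pics/s6.png

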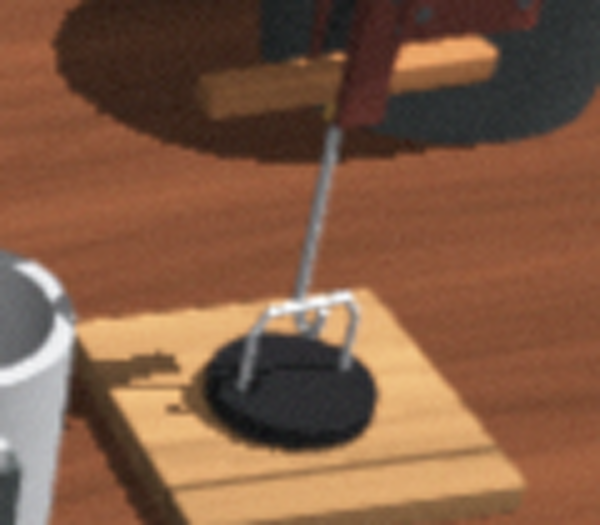

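The plate sits upright on the board: the disc is at (290,390) and the hook hangs loose under the bar at (310,320). I lower, back out and raise.

play_rows:
  increments: "0 0 0 -0.004 0;0 0 0 -0.005 0;0 0 0 -0.005 0;0 0 0 -0.002 0;0 0 0 0 0;0 0 0 0 0;0 -0.003 0 0 0;0 -0.006 0 0 0;0 -0.007 0 0 0;0 -0.007 0 0 0;0 -0.007 0 0 0;0 -0.006 0 0 0;0 0 0 0 0;0 0 0 0 0"

```text
t: 17.25
ee_pos: [445.7, 365.3, 174.3]
orientation: [2.24, 2.202, 0.001]
ft_force: [-0.1, -0.2, -1.8]
width: 19.3
```

```bash
python3 -c "
from h import *
o=pose();s=cam('scene')
P=s['P'];m=(np.hypot(P[...,0]-493,P[...,1]-363)<65)&(P[...,2]>24)&(P[...,2]<70)
g=s['img'].max(-1)<90
p=P[m&g];print(len(p),p.mean(0),p.min(0),p.max(0))
e=o['ee_pos']
for zz in(130,110,72,65,58,50):
    m=(abs(P[...,2]-zz)<4)&(np.hypot(P[...,0]-e[0]-8,P[...,1]-e[1])<25)
    if m.any(): print(zz,P[m].min(0).round(),P[m].max(0).round())
"
```

```text
t 17.25 tcp [445.7 365.3 174.3] jaw -0.99 zax [ 0.  0. -1.] F [-0.1 -0.2 -1.8] w 19.3 q6 0.68
563 [501.10619476 359.83246055  32.60116893] [454.34004723 318.322558    24.24551998] [538.8380115  406.50780704  53.7342353 ]
130 [447. 361. 127.] [451. 365. 133.]
110 [448. 360. 107.] [453. 365. 111.]
72 [447. 361.  69.] [475. 366.  76.]
65 [450. 362.  61.] [470. 364.  67.]
58 [450. 362.  55.] [472. 365.  61.]
50 [453. 363.  50.] [456. 365.  53.]
```

Clear of the bail, and the plate has not moved. I raise the tool and return to the rack.

play_rows:
  increments: "0 0 0 0.01 0;0 0 0 0.025 0;0 0 0 0.035 0;0 0 0 0.035 0;0 0 0 0.035 0;0 0 0 0.02 0;0 0.003 -0.02 0 -0.9;0 0.006 -0.04 0 -0.9;0 0.006 -0.04 0 -0.9;0 0.006 -0.04 0 0;0 0.006 -0.04 0 0;0 0.006 -0.04 0 0;0 0.006 -0.04 0 0;0 0.006 -0.04 0 0;0 0.006 -0.04 0 0;0 0.006 -0.04 0 0;0 0.006 -0.04 0 0;0 0.006 -0.04 0 0;0 0.006 -0.04 0 0;0 0.006 -0.04 0 0"

```text
t: 19.3
ee_pos: [526.9, -176.9, 335.1]
orientation: [2.292, 2.147, 0.001]
ft_force: [0.1, -0.2, -0.8]
width: 19.7
```

play_rows:
  increments: "0 0.007 -0.04 0 0;0 0.007 -0.04 0 0;0 0.007 -0.04 0 0;0 0.007 -0.04 0 0;0 0.006 -0.03 0 0;0 0.003 -0.02 0 0;0 0 0 0 0;0 0 0 0 0;0 0 0 0 0"

```text
t: 20.2
ee_pos: [563.6, -383.9, 334.5]
orientation: [-2.291, -2.149, -0.0]
ft_force: [-0.7, 0.5, -0.4]
width: 19.5
```

```bash
python3 -c "
from h import *
o=pose()"
```

```text
t 20.2 tcp [ 563.6 -383.9  334.5] jaw -3.67 zax [-0.  0. -1.] F [-0.7  0.5 -0.4] w 19.5 q6 -0.55
```

play_rows:
  increments: "0 0 0.012 0 0;0 -0.0003 0.015 0 0;0 0 0.009 0 0;0 0 0 0 0;0 0 0 -0.02 0;0 0 0 -0.03 0;0 0 0 -0.03 0;0 0 0 -0.03 0;0 0 0 -0.03 0;0 0 0 -0.018 0;0 0 0 0 0;0 0 0 0 0"

```text
t: 21.4
ee_pos: [563.8, -349.0, 176.6]
orientation: [2.292, 2.149, -0.0]
ft_force: [0.5, -0.0, -0.9]
width: 19.7
```

```bash
python3 -c "
from h import *
o=pose()
s=cam('scene')
P=s['P'];e=np.array([563,-348])
for zz in(100,80,70,60,52,45,38,32):
    m=(abs(P[...,2]-zz)<4)&(np.hypot(P[...,0]-e[0]-8,P[...,1]-e[1])<25)
    if m.any(): print(zz,P[m].min(0).round(),P[m].max(0).round())
"
```

```text
t 21.4 tcp [ 563.8 -349.   176.6] jaw -3.7 zax [ 0. -0. -1.] F [ 0.5 -0.  -0.9] w 19.7 q6 -0.51
100 [ 566. -351.   97.] [ 570. -347.  103.]
80 [ 565. -352.   78.] [ 568. -347.   84.]
70 [ 565. -353.   67.] [ 592. -347.   74.]
60 [ 565. -353.   57.] [ 591. -347.   64.]
52 [ 574. -353.   54.] [ 586. -348.   55.]
```

play_rows:
  increments: "0 -0.0005 0.001 -0.006 0;0 0 0 -0.006 0;0 0 0 -0.004 0;0 0 0 -0.003 0;0 0 0 -0.0015 0;0 0 0 0 0;0 0 0 0 0;0 0 0 0 0"

```text
t: 22.25
ee_pos: [563.0, -348.0, 155.7]
orientation: [2.292, 2.148, 0.0]
ft_force: [0.1, 0.3, -1.2]
width: 19.4
```

```bash
python3 -c "
from h import *
o=pose()"
```

```text
t 22.25 tcp [ 563.  -348.   155.7] jaw -3.71 zax [ 0. -0. -1.] F [ 0.1  0.3 -1.2] w 19.4 q6 -0.51
```

play_rows:
  increments: "0 0 0 -0.0007 0;0 0 0 0 0;0 0 0 0 0"

```text
t: 22.55
ee_pos: [563.1, -348.0, 155.6]
orientation: [2.292, 2.148, 0.0]
ft_force: [-2.1, 1.1, 5.7]
width: 19.9
```

play_rows:
  increments: "0.3 0 0 0 0;0.5 0 0 0 0;0.7 0 0 0 0;0.8 0 0 0 0;0.85 0 0 0 0;0.85 0 0 0 0;0.85 0 0 0 0;0.85 0 0 0 0;0.85 0 0 0 0;0.85 0 0 0 0;0.85 0 0 0 0;0.85 0 0 0 0"

```text
t: 23.75
ee_pos: [563.0, -347.9, 155.0]
orientation: [2.292, 2.148, 0.0]
ft_force: [0.1, 0.8, 1.0]
width: 74.5
```

```bash
python3 -c "
from h import *
o=pose()"
```

```text
t 23.75 tcp [ 563.  -347.9  155. ] jaw -3.7 zax [ 0.  0. -1.] F [0.1 0.8 1. ] w 74.5 q6 -0.51
```

Released. I rise straight up, stand clear of the rack and check.

play_rows:
  increments: "0.85 0 0 0.01 0;0.85 0 0 0.02 0;0.85 0 0 0.03 0;0.85 0 0 0.04 0;0.85 0 0 0.04 0;0.85 0 0 0.03 0;0.85 -0.03 -0.02 0 0;0.85 -0.04 -0.02 0 0;0.85 -0.04 -0.02 0 0;0.85 -0.04 -0.02 0 0;0.85 -0.04 -0.02 0 0;0.85 -0.04 -0.02 0 0;0.85 -0.02 -0.02 0 0;0.85 0 0 0 0;0.85 0 0 0 0"

```text
t: 25.25
ee_pos: [312.8, -488.1, 325.6]
orientation: [2.293, 2.146, 0.0]
ft_force: [-0.3, 0.1, 0.4]
width: 74.8
```

```bash
python3 - <<'E'
from h import *
pose(); d=cam("top"); P=d["P"]; z=P[...,2]; V,U=np.mgrid[0:384,0:512]
m=(z>174)&(z<192)&(U>330)&(U<420)&(V>130)&(V<240)
n,l,s,c=cv2.connectedComponentsWithStats(m.astype(np.uint8))
for i in range(1,n):
    if s[i,4]<60: continue
    v,u=np.nonzero(l==i); pts=np.array([onplane(d,a,b,183)[:2] for a,b in zip(u,v)],np.float32)
    print(cv2.minAreaRect(pts),np.median(z[l==i]))
m=(d["img"].max(-1)<70)&(np.hypot(P[...,0]-493,P[...,1]-362)<80)&(z>24)&(z<50)
v,u=np.nonzero(m);pts=np.array([onplane(d,a,b,35)[:2] for a,b in zip(u,v)],np.float32)
print("plate",cv2.minEnclosingCircle(pts),np.median(z[m]),np.percentile(z[m],[5,95]))
s=cam("scene"); save(s,"s7.png",s=1.5)
E
```

```text
t 25.25 tcp [ 312.8 -488.1  325.6] jaw -3.8 zax [ 0.001 -0.    -1.   ] F [-0.3  0.1  0.4] w 74.8 q6 -0.96
((564.8032836914062, -348.0068664550781), (147.22523498535156, 21.103227615356445), 86.31407928466797) 183.02321955545062
((459.9910583496094, -333.28485107421875), (148.47677612304688, 20.240659713745117), 86.175537109375) 183.2691646602516Traceback (most recent call last):
  File "<stdin>", line 11, in <module>
cv2.error: OpenCV(4.12.0) /io/opencv/modules/imgproc/src/shapedescr.cpp:201: error: (-215:Assertion failed) count >= 0 && (depth == CV_32F || depth == CV_32S) in function 'minEnclosingCircle'
```

```bash
python3 - <<'E'
from h import *
s=cam("scene"); save(s,"s7.png",s=1.5); P=s["P"]
m=(np.hypot(P[...,0]-493,P[...,1]-363)<65)&(P[...,2]>24)&(P[...,2]<70)&(s["img"].max(-1)<90)
p=P[m]; q=p[p[:,2]>31]; c=np.linalg.lstsq(np.c_[q[:,:2],np.ones(len(q))],q[:,2],rcond=None)[0]
print(p.min(0),p.max(0),"tilt",c[:2])
E
```

```text
[453.26112309 319.06846016  24.068396  ] [540.73339111 406.72491318  54.65924552] tilt [ 0.00122693 -0.00877482]
```

View pics/s7.png

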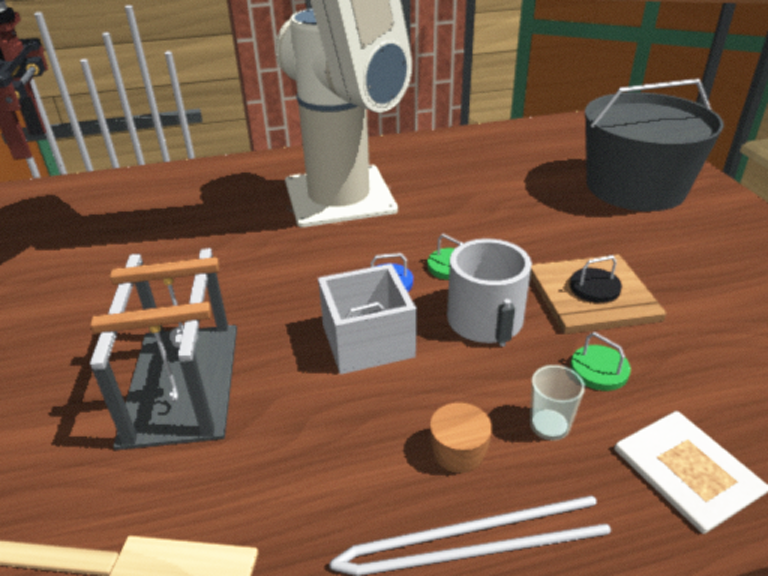

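The plate stands upright on the board at (597,285), the hook tool hangs as before at (150,318), and nothing else has moved. I hand in the job.

```bash
python3 -c "
from workcell import ctrl
print(ctrl.close_job())"
```

```text
the job is handed in; nothing more can be done
None
```

The job is done and handed in. I took the hook tool from the rack, lifted the graphite plate by its bail out of the round mould and set it upright on the board. Then I unhooked it and hung the tool back on the rack. The fingers gripped only the tool's handle, and the clock stood at about 25 s of the 72 s allowed.

**Last checks:**
- **Plate:** it stands near the board's centre, about (497, 363) against the board's (491, 363), with a fitted tilt under 0.01 rad.
- **Hook tool:** the handle is within 1 mm and 0.5° of where it first hung, at (564.8, -348.0). The gripper is open and clear.
- **Forces:** the largest reading I saw was about 6 N, as the handle met the rails.

**What failed or disagreed:**
- The wrist and top cameras differed by 3 to 4 mm on the mould and the bail bar, so I used a value in between.
- My plate check in the final top picture found no plate pixels; I did not look into why. The final plate position and tilt therefore come from the scene camera alone.

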